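Let off the ratchet handbrake lever

TASK

The trailer handbrake bolted to the bench has been left pulled on, and it has to be right off before its new cable can be hooked on. With the fingertips press the thumb trigger on top of the grip all the way in, so that the pawl comes out of the teeth, keep it pressed while you push the lever all the way down to its stop, then let go so that the trigger springs back and the pawl drops into the bottom notch. Only press and push from above: do not take hold of the grip or pull the lever further on, and leave the tools and the tin round it where they are.

Things in the scene. Friction and masses are not known exactly. Their poses are not given: they have to be found in the camera images.
- handbrake: Ratchet handbrake bolted to the bench (cannot move): steel foot plate 156 x 74 x 6 mm, upright toothed quadrant plate 8 mm thick, lever hinged on it. Origin: on the bench right under the lever's hinge (foot plate from 66 mm behind it to 90 mm ahead). x axis: level, the way the lever points; z up. Lever, trigger and quadrant lie in its x-z plane (y = 0).
- brake_hinge (a point): Axis of the lever's hinge bolt, in the middle of the unit, 65 mm above the bench. The lever swings about it in the unit's upright x-z plane. A pawl in the quadrant's teeth (one every 0.06 rad) blocks the lever from going down unless the trigger is pressed.
- brake_lever (a joint): Lever angle, rad: 0 = fully down on its stop pin, grows as it is raised (starts 0.4 to 0.85). The lever's centre line rises (value + 0.14) rad from level. Grey cheeks, then a tube, then the rubber grip, 190 to 303 mm from the hinge. Stiff hinge: stays where left; with the pawl clear it takes about 8 N at the trigger to go down, so a push there first presses the trigger home.
- brake_trigger (a joint): Trigger angle relative to the lever, rad: 0 = released, 0.207 = pressed home; the pawl is clear from about 0.13. A steel paddle 26 mm wide over the upper side of the grip, pivoted on the lever 178 mm from the hinge and 4 mm below the lever's centre line; it turns towards the grip. Sprung back; at the pad 2 to 3 N to start, 5 N to press home, 13 mm of travel.
- brake_pawl (a joint): Lift of the pawl rod in m: 0 = nose fully down in a notch, 0.0045 = lifted clear of the teeth. Thin steel rod along the top of the lever, linked to the trigger (lift = 0.022 x trigger angle).
- trigger_pad (a point): The place to press: middle of the ribs on the flat upper face of the trigger paddle, 27 mm from its free, rolled end. Released it lies 239 mm from the hinge along the lever's centre line and 37 mm above that line (square to it); pressed home 246 mm and 23 mm. Released, the face slopes 0.23 rad steeper than the lever, free end farther from the grip; pressed home 0.02 rad.
- pliers: Loose combination pliers, 57 x 164 x 14 mm, lying flat on the bench beside the lever. Origin: middle of the underside. To be left alone.
- screw_tin: Loose round open tin of screws, 68 mm across, 26 mm high, on the bench beside the foot plate. Origin: middle of the underside. To be left alone.
- tape_measure: Loose yellow pocket tape, 33 x 76 mm, 67 mm high, standing on the bench behind the foot plate. Origin: middle of the underside. To be left alone.
- brake_grip (a point): Black ridged rubber grip at the end of the lever, 28 mm thick and 113 mm long, its last 8 mm a 32 mm knob. Origin: its near end on the lever's centre line, 190 mm from the hinge; x along the lever outwards, z to the lever's upper side, where the trigger lies. Not to be taken between the fingers.

How it is judged (in metres and radians):
On the way, in this order (a step that is already met when the one before it is completed fails the run):
1. the trigger is pressed in and the pawl is clear of the teeth, with the lever still up (value of joint brake_trigger above 0.16 rad and value of joint brake_lever above 0.25 rad), for 0.1 s.
2. the lever reaches its stop with the trigger still pressed (value of joint brake_lever below 0.03 rad and value of joint brake_trigger above 0.13 rad), for 0.1 s.
At the end, for the whole second after the job is handed in: The lever is down within 0.03 rad (8 mm at the grip) of its stop and at rest, the trigger has sprung back to within 0.05 rad and the pawl lies within 1.2 mm of the bottom of its notch; the pliers, tin and tape are within 15 mm of where they stood (value of joint brake_lever below 0.03 rad and value of joint brake_trigger below 0.05 rad and value of joint brake_pawl below 0.0012 m and velocity of joint brake_lever below 0.05 rad/s and not (velocity of joint brake_lever below -0.05 rad/s) and distance of each of pliers, screw_tin, tape_measure from where it was at the start of the episode below 0.015 m); the robot touches nothing.
It fails at once if the lever is pulled further on (value of joint brake_lever above 0.92 rad or (value of joint brake_lever above 0.2 rad and velocity of joint brake_lever above 0.15 rad/s)).
It fails at once if the grip is taken hold of: more than 6 N from the fingers on its sides or underside (contact force between the fingers and brake_lever_c3 above 6 N).
It fails at once if the pliers is pushed away or lifted (distance of pliers from where it was at the start of the episode above 0.015 m).
It fails at once if the screw tin is pushed away or lifted (distance of screw_tin from where it was at the start of the episode above 0.015 m).
It fails at once if the tape measure is pushed away or lifted (distance of tape_measure from where it was at the start of the episode above 0.015 m).
It also fails if it takes over 38 s, if anything falls off the work surface, if the arm or the gripper's body presses on something with over 40 N, if the wrist force passes 120 N, or if a joint passes its speed limit or range.

ROBOT

A 7-joint arm with a two-finger parallel gripper is mounted at the origin on the work surface; the furniture and walls round the work are solid. World frame = base frame: x ahead of the robot, y to its left, z up, the work surface at z = 0. Lengths are in m, angles in degrees, forces in N, time in s.
With the tool pointing down it reaches from about 0.425 to 0.875 m from the base axis. Payload 4.7 kg.
Tool frame: the origin (TCP) lies at the very end of the fingers, on their centre line; the grasp point (between the pads) lies env.hold_point_z behind it (env.hold_point_z is the distance from the TCP to the grasp point, in m); z points along the fingers, y is the line along which they close (so a half turn about z gives the same grasp; the last joint's range is limited). The gripper opens to 87 mm and grips with 3 to 60 N. Pads are 19 mm wide; open, the fingers measure 117 mm over their backs; the gripper's body (75 mm by 190 mm) begins 51 mm behind the grasp point.
Start: joints at [-74.937, 18.392, -4.016, 83.108, 1.295, 78.541, -3.26], TCP at [0.16, 0.63, 0.201] pointing down, gripper open.
Joint ranges: [-163.93, 163.93], [-17.29, 119.83], [-79.2, 71.16], [3.27, 140.29], [-89.18, 269.18], [5.43, 117.66], [-154.24, 154.24]. Speed limits (degrees/s): [147.25, 147.25, 180, 180, 180, 180, 180].

INTERFACE

Orientations are given as [roll, pitch, yaw] about the fixed x, y, z axes, in that order (R = Rz(yaw) Ry(pitch) Rx(roll)).
In Python, from cell import env gives the robot as it stands.
- The arm moves only by the shell command python3 -m jog 'ROWS' [FORCE]. ROWS is JSON, a list of rows, each an object with "dp": the shift along the tool's x, y, z in cm, a list of three; "twist": the turn about the tool's z in degrees; "fingers": the opening, from 0 (shut) to 1 (fully open). A call has 1 to 8 rows; each row is the pose to reach, as a shift and turn from the pose commanded when the call began, along the tool's axes at that moment; what a row does not reach only later rows make up. A row lasts 1/8 s, in which the tool goes at most 62.5 mm and 10.7 degrees, less where a joint would pass 70% of its speed; a pose out of reach is approached as far as the arm can. A call with a gripper value outside its range is refused whole. The fingers move at their own pace and stop on an object; FORCE is the grip in N (left out, the last holds). Time passes only in rows, so rows that repeat a pose let the fingers close. It gives the time, the measured TCP pose, the force, the opening and the grip force at its end, in the units of the state.
- env.get_obs(): the state, without advancing time (a new reading comes with each control period).
- env.read_camera(name): name is "side" or "top" or "wrist"; returns a dict with "pixels" (480x640x3 uint8, blue, green, red), "depth" (480x640 float32, m along the optical axis (not along the pixel's ray), 0 where there is no reading), "fx", "fy", "cx", "cy" (pixels), "rvec" (rotation vector, rad) and "tvec" (3), from world to camera coordinates, as OpenCV has them. Camera axes: x right, y down, z forward; pixel columns grow to the right and rows downward; lengths in m; the calibration is good to about 2 mm. A picture is of the moment at which its call begins.
- env.sign_off(): hands the job in; it is judged then, once.
The state is a dict: "time_s": time; "qpos": joint angles; "joint_velocities": joint speeds; "effort": joint torques, N m; "tool_pos": TCP position; "tool_rot": TCP orientation; "force": force on the tool from outside, world axes, zero at the start; "wrist_torque": the same for the moment, N m; "grip_width": finger opening in m; "grasp_force": force on a finger pad.
Only numpy, scipy, OpenCV 4.12 (cv2) and the standard library are available. Lean on these libraries where they do the work, as an engineer would, in place of code of your own. Each camera call takes 0.05 s, during which the arm holds its last target. There are 200 camera calls.

## Working session

There is one attempt and no reset: what is moved stays moved. The work goes in short steps, Python scripts to look and compute and a shell command to move; the robot and the scene stay as the last step left them, time stands still between calls to the robot, and variables do not carry over. Pictures are saved under pics/ and viewed, at most 10 in all, crops included, and the job is handed in when it is done.

```bash
mkdir -p pics; cat > h.py <<'E'
import numpy as np, cv2
from cell import env
def cam(n):
    c=env.read_camera(n); c['R']=cv2.Rodrigues(np.array(c['rvec'],float))[0]; c['t']=np.array(c['tvec'],float).ravel()
    return c
def pts(c):  # world point per pixel from depth
    v,u=np.mgrid[:480,:640]; d=c['depth'].astype(float)
    p=np.stack([(u-c['cx'])/c['fx']*d,(v-c['cy'])/c['fy']*d,d],-1)
    w=(p-c['t'])@c['R']; w[d==0]=np.nan
    return w
E
python3 - <<'E'
from h import *
o=env.get_obs(); print({k:np.round(v,3).tolist() for k,v in o.items()}, env.hold_point_z)
a=cam('side');b=cam('top')
np.savez('a.npz',**{k:a[k] for k in a}); np.savez('b.npz',**{k:b[k] for k in b})
cv2.imwrite('pics/side.png',a['pixels']);cv2.imwrite('pics/top.png',b['pixels'])
for c in(a,b): print(-c['R'].T@c['t'], c['R'][2])
E
```

```text
{'time_s': 0.0, 'qpos': [-74.938, 18.441, -4.014, 83.174, 1.296, 78.543, -3.259], 'joint_velocities': [0.053, 0.028, -0.006, 0.061, -0.15, 0.053, 0.027], 'effort': [0.0, -49.128, -0.404, -31.252, -0.064, 0.044, 0.0], 'tool_pos': [0.16, 0.629, 0.2], 'tool_rot': [-179.888, 0.007, 165.748], 'force': [0.026, -0.072, 0.108], 'wrist_torque': [-0.008, -0.036, -0.01], 'grasp_force': 0.0, 'grip_width': 0.087} 0.0187
[ 0.16135293 -0.77233387  0.63352527] [ 0.3791261   0.70163268 -0.60330338]
[ 0.37789125 -0.17831506  0.96012193] [ 0.1047589   0.01828339 -0.99432957]
```

View pics/side.png

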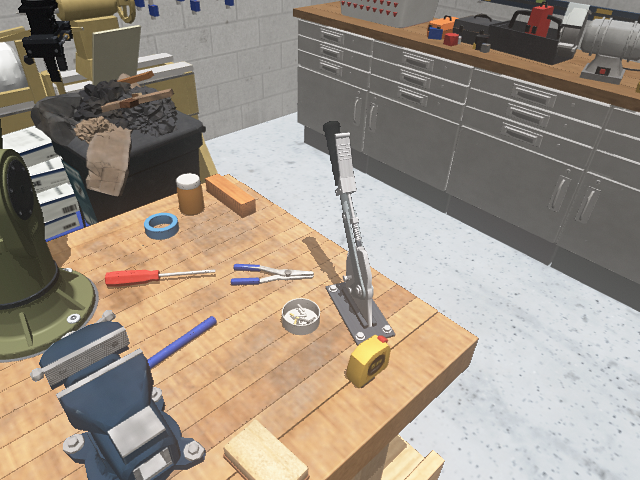

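View pics/top.png

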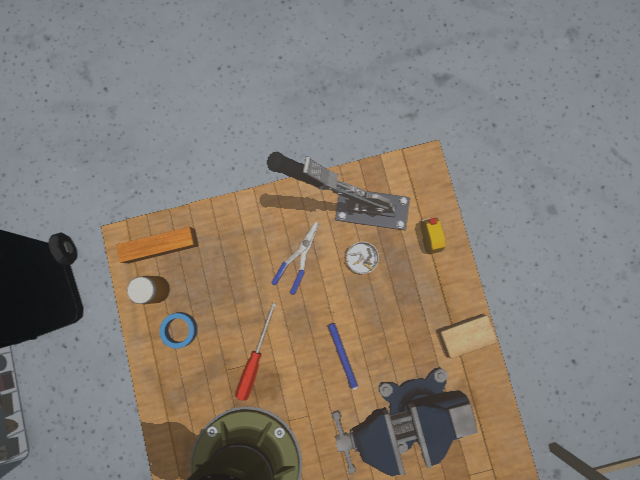

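The side view shows the brake with its foot plate around (360,310), trigger near (345,160), knob (332,128), tin (300,316), pliers (272,273) and tape (368,360). In the top view the plate is at (373,210), trigger (318,170) and knob (275,160). Next I'll zoom in on both.

```bash
python3 - <<'E'
from h import *
A=np.load('a.npz');B=np.load('b.npz')
s=A['pixels'][110:350,290:410]; t=B['pixels'][140:240,260:420]
s=cv2.resize(s,None,fx=2.5,fy=2.5,interpolation=3); t=cv2.resize(t,None,fx=3,fy=3,interpolation=3)
im=np.zeros((600,800,3),np.uint8); im[:,:300]=s; im[:300,310:790]=t
cv2.imwrite('pics/z.png',im)
E
```

```text
(no output)
```

View pics/z.png

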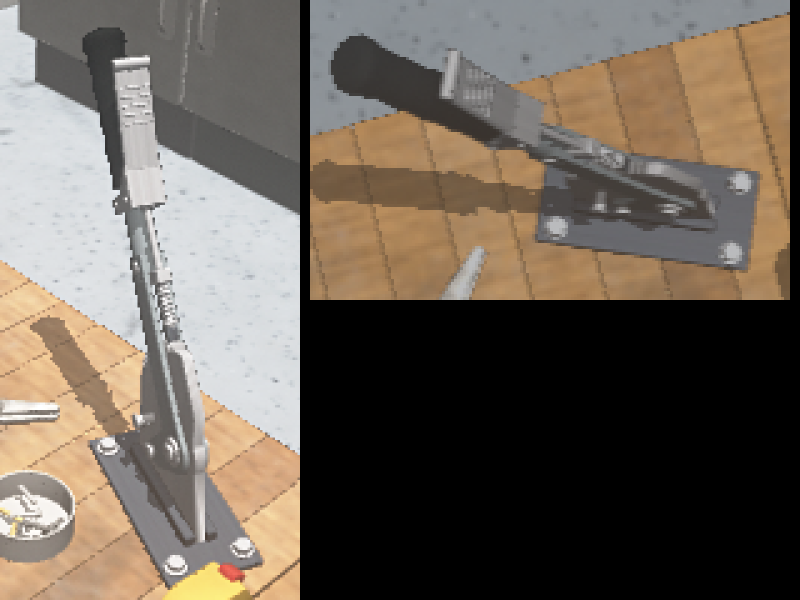

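```bash
python3 - <<'E'
from h import *
C=[np.load('a.npz'),np.load('b.npz')]
P=[np.diag([1,1,1.])@np.array([[c['fx'],0,c['cx']],[0,c['fy'],c['cy']],[0,0,1]])@np.c_[c['R'],c['t']] for c in C]
S=lambda x,y:np.array([290+x/2.5,110+y/2.5])-.3
T=lambda x,y:np.array([260+(x-310)/3,140+y/3])-.3
W=[pts(c) for c in C]
for n,s,t in [('pad',(136,103),(474,92)),('knob',(103,42),(358,66)),('boltRL',(243,546),(740,181)),('boltRR',(175,564),(732,251)),('boltFR',(108,446),(556,226)),
 ('roll0',(114,62),(448,95)),('roll1',(149,60),(453,53)),('cornFR',(91,441),(537,241)),('cornRL',(262,561),(759,173)),('pivL',(163,204),(544,103)),('pivR',(130,204),(523,145))]:
    s=S(*s);t=T(*t); X=cv2.triangulatePoints(P[0],P[1],s.reshape(2,1),t.reshape(2,1)).ravel(); X=X[:3]/X[3]
    e=[np.hypot(*((p@np.r_[X,1])[:2]/(p@np.r_[X,1])[2]-q)) for p,q in zip(P,(s,t))]
    print(n,X.round(4),np.round(e,1),'depth',[w[int(round(q[1])),int(round(q[0]))].round(3) for w,q in zip(W,(s,t))])
# foot plate: dark grey at height 3..9mm near, plate box from top view
w=W[1];m=(w[...,2]>.002)&(w[...,2]<.011);g=C[1]['pixels'].astype(int);m&=(g.max(-1)<120)&(g.max(-1)-g.min(-1)<25)
m[:190]&=True; k=np.zeros_like(m);k[185:235,330:415]=1;m&=k
p=w[m][:,:2]; print(m.sum()); r=cv2.minAreaRect(p.astype(np.float32)*1000);print(r)
print(cv2.boxPoints(r))
E
```

```text
pad [ 0.5586 -0.1481  0.2709] [1.1 1.3] depth [array([ 0.56 , -0.149,  0.271]), array([ 0.555, -0.147,  0.279])]
knob [ 0.5663 -0.088   0.2899] [0.6 0.8] depth [array([ 0.56 , -0.101,  0.297]), array([ 0.561, -0.09 ,  0.303])]
boltRL [ 0.5607 -0.3306  0.0083] [0.5 0.4] depth [array([ 0.56 , -0.333,  0.011]), array([ 0.559, -0.329,  0.016])]
boltRR [ 0.5086 -0.3241  0.0088] [0.1 0.1] depth [array([ 0.508, -0.326,  0.012]), array([ 0.509, -0.323,  0.012])]
boltFR [ 0.5266 -0.1968  0.0069] [0.4 0.4] depth [array([ 0.525, -0.202,  0.012]), array([ 0.525, -0.197,  0.015])]
roll0 [ 0.5485 -0.1353  0.2977] [0.2 0.3] depth [array([ 0.549, -0.135,  0.298]), array([ 0.548, -0.136,  0.3  ])]
roll1 [ 0.5728 -0.1381  0.2955] [1.1 1.4] depth [array([ 0.572, -0.142,  0.297]), array([ 0.57 , -0.137,  0.301])]
cornFR [ 0.5173 -0.1837  0.0049] [1.1 1.2] depth [array([ 0.519, -0.185,  0.006]), array([ 0.516, -0.182,  0.001])]
cornRL [ 0.5676 -0.3452  0.0039] [0.4 0.4] depth [array([ 0.567, -0.346,  0.006]), array([ 0.567, -0.343,  0.007])]
pivL [ 0.566  -0.1849  0.2094] [0.2 0.2] depth [array([ 0.567, -0.184,  0.209]), array([ 0.62 , -0.188, -0.004])]
pivR [ 0.5435 -0.174   0.2088] [1.  1.1] depth [array([ 0.542, -0.181,  0.214]), array([ 0.54 , -0.174,  0.216])]
1153
((541.599853515625, -262.8283386230469), (155.02853393554688, 74.12088012695312), 81.98797607421875)
[[ 494.09714 -334.42044]
 [ 567.4945  -344.7515 ]
 [ 589.10254 -191.23624]
 [ 515.7052  -180.90518]]
```

Measured: the hinge axis lies over (0.540, -0.275), the unit's x axis is at yaw 82°, and the lever is at about 0.72 rad. The pad is at (0.5586, -0.148, 0.271), which fits the text. Now I'll travel high towards it with the fingers shut.

```bash
cat > d.py <<'E'
import sys
from h import *
from scipy.spatial.transform import Rotation as Rn
O=np.array([.5399,-.2747]);U=np.array([.1394,.990]);U/=np.linalg.norm(U);L=np.array([-U[1],U[0]])
def show():
    o=env.get_obs(); p=np.array(o['tool_pos']); R=Rn.from_euler('xyz',o['tool_rot'],degrees=True).as_matrix()
    q=p[:2]-O; print('t',round(o['time_s'],2),'pos',p.round(4),'rpy',np.round(o['tool_rot'],2),'F',np.round(o['force'],1),'unit x,y',(q@U).round(4),(q@L).round(4),'q',np.round(o['qpos'],0))
    return p,R
def to(x,y,z):  # unit coords -> dp cm
    p,R=show(); w=np.r_[O+x*U+y*L,z]; print('dp',((w-p)@R*100).round(2))
if __name__=='__main__': to(*map(float,sys.argv[1:])) if len(sys.argv)>3 else show()
E
python3 -m jog '[{"dp":[-3,-2,-2],"twist":4,"fingers":0},{"dp":[-8,-4.5,-4],"twist":9,"fingers":0},{"dp":[-13,-7,-6],"twist":15,"fingers":0},{"dp":[-18,-10,-8],"twist":21,"fingers":0},{"dp":[-23,-13,-10],"twist":27,"fingers":0},{"dp":[-28,-16,-12],"twist":33,"fingers":0},{"dp":[-33,-18.5,-14],"twist":38,"fingers":0},{"dp":[-38,-21,-16],"twist":42,"fingers":0}]'
python3 d.py .088 0 .36
```

```text
time_s: 1.1
tool_pos: [0.4776, 0.3314, 0.3613]
tool_rot: [-180.0, -0.0, 123.6]
force: [0.5, 1.0, 0.5]
grip_width: 0.0152
grasp_force: 0.0
t 1.1 pos [0.4776 0.3314 0.3613] rpy [-1.7999e+02 -1.0000e-02  1.2361e+02] F [0.5 1.  0.5] unit x,y 0.5915 0.1462 q [-51.   8.  16.  78.  -2.  94.  -2.]
dp [-47.35 -22.52   0.12]
```

```bash

python3 -m jog '[{"dp":[-4,-2,0],"twist":4,"fingers":0},{"dp":[-9,-4,0],"twist":9,"fingers":0},{"dp":[-14.5,-6.5,0],"twist":15,"fingers":0},{"dp":[-20,-9,0],"twist":21,"fingers":0},{"dp":[-25,-11.5,0],"twist":27,"fingers":0},{"dp":[-30.5,-14.5,0],"twist":33,"fingers":0},{"dp":[-36,-17,0],"twist":38,"fingers":0},{"dp":[-41,-19.5,0],"twist":41.6,"fingers":0}]'
python3 d.py .088 0 .36
```

```text
time_s: 2.1
tool_pos: [0.542, -0.1185, 0.3607]
tool_rot: [180.0, -0.0, 82.0]
force: [1.1, 0.1, -0.7]
grip_width: 0.0005
grasp_force: 0.0
t 2.1 pos [ 0.542  -0.1185  0.3607] rpy [ 1.8e+02 -2.0e-02  8.2e+01] F [ 1.1  0.1 -0.7] unit x,y 0.155 0.0197 q [-26.   5.  39.  82.  -3.  94.   5.]
dp [-6.7   1.97  0.07]
```

```bash

python3 -m jog '[{"dp":[-3,1,0],"twist":0,"fingers":0},{"dp":[-6.7,2,0],"twist":0,"fingers":0},{"dp":[-6.7,2,1],"twist":0,"fingers":0},{"dp":[-6.7,2,3.5],"twist":0,"fingers":0},{"dp":[-6.7,2,6],"twist":0,"fingers":0},{"dp":[-6.7,2,8.5],"twist":0,"fingers":0},{"dp":[-6.7,2,9.3],"twist":0,"fingers":0},{"dp":[-6.7,2,9.3],"twist":0,"fingers":0}]'
python3 - <<'E'
from h import *
from d import show
show()
s=cam('side')['pixels'][80:330,260:420]; t=cam('top')['pixels'][100:240,220:400]; w=cam('wrist')['pixels']
im=np.zeros((600,800,3),np.uint8); im[:,:384]=cv2.resize(s,(384,600),interpolation=3); im[:311,390:790]=cv2.resize(t,(400,311),interpolation=3);im[320:590,390:750]=cv2.resize(w,(360,270))
cv2.imwrite('pics/p.png',im)
E
```

```text
time_s: 3.1
tool_pos: [0.5529, -0.1846, 0.2676]
tool_rot: [-180.0, -0.0, 82.2]
force: [-0.4, 0.1, 0.6]
grip_width: 0.0005
grasp_force: 0.0
t 3.1 pos [ 0.5529 -0.1846  0.2676] rpy [-1.7996e+02 -3.0000e-02  8.2210e+01] F [-0.4  0.1  0.6] unit x,y 0.0911 -0.0003 q [-21.  10.  42.  88.  -7.  84.  14.]
```

View pics/p.png

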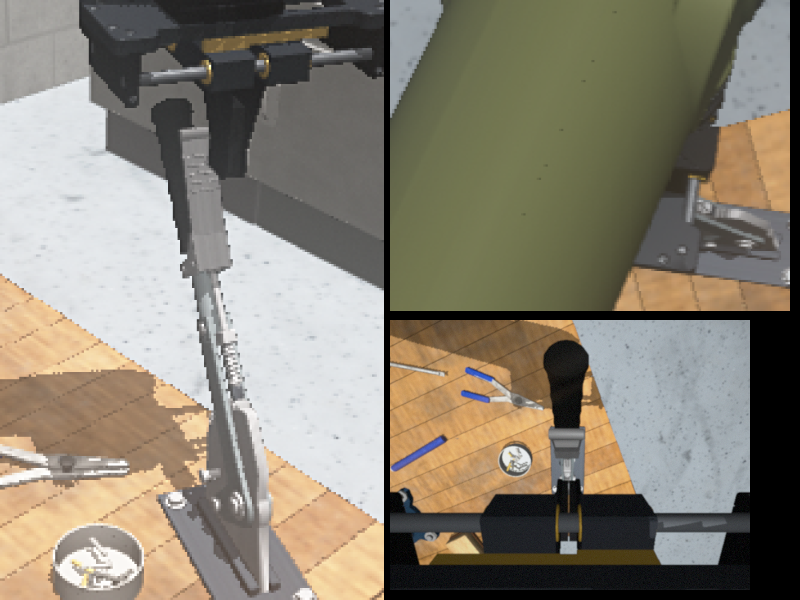

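The side crop shows the shut fingertips at about (230,178), just right of the paddle. The wrist crop shows them centred on the lever at (568,545). I'll check the projected TCP against the picture before touching.

```bash
python3 - <<'E'
from h import *
from d import *
c=cam('side'); K=np.array([[c['fx'],0,c['cx']],[0,c['fy'],c['cy']],[0,0,1]])
def pr(x,y,z):
    return cv2.projectPoints(np.r_[O+x*U+y*L,z].reshape(1,1,3),c['rvec'],c['tvec'],K,None)[0].ravel().round(1)
im=c['pixels'].copy()
print('tcp',pr(.091,0,.2676),'pad',pr(.128,0,.270))
im=cv2.resize(im[90:170,305:385],(640,640),interpolation=0)[:600]
for p,col in [((.091,0,.2676),(0,0,255)),((.128,0,.27),(0,255,0)),((.1005,.015,.2676),(255,0,0)),((.1005,-.015,.2676),(255,0,0)),((.0815,-.015,.2676),(255,255,0)),((.0815,.015,.2676),(255,255,0))]:
    q=(pr(*p)-[305,90])*8+4; cv2.circle(im,tuple(int(v) for v in q),5,col,-1)
cv2.imwrite('pics/q.png',im)
w=pts(c); print([(u,v,[((w[v,u,:2]-O)@U).round(3),((w[v,u,:2]-O)@L).round(3),w[v,u,2].round(3)]) for v in (135,145,151) for u in (340,345,350,354,358,361)])
E
```

```text
tcp [351.  162.6] pad [342.5 151.6]
[(340, 135, [np.float64(0.135), np.float64(0.004), np.float64(0.298)]), (345, 135, [np.float64(0.133), np.float64(-0.005), np.float64(0.298)]), (350, 135, [np.float64(0.089), np.float64(0.007), np.float64(0.318)]), (354, 135, [np.float64(0.078), np.float64(0.005), np.float64(0.323)]), (358, 135, [np.float64(0.082), np.float64(-0.004), np.float64(0.32)]), (361, 135, [np.float64(0.079), np.float64(-0.008), np.float64(0.321)]), (340, 145, [np.float64(0.13), np.float64(0.005), np.float64(0.282)]), (345, 145, [np.float64(0.132), np.float64(-0.005), np.float64(0.28)]), (350, 145, [np.float64(0.088), np.float64(0.006), np.float64(0.302)]), (354, 145, [np.float64(0.08), np.float64(0.003), np.float64(0.305)]), (358, 145, [np.float64(0.082), np.float64(-0.005), np.float64(0.303)]), (361, 145, [np.float64(0.078), np.float64(-0.009), np.float64(0.304)]), (340, 151, [np.float64(0.126), np.float64(0.006), np.float64(0.273)]), (345, 151, [np.float64(0.125), np.float64(-0.003), np.float64(0.272)]), (350, 151, [np.float64(0.088), np.float64(0.005), np.float64(0.291)]), (354, 151, [np.float64(0.077), np.float64(0.003), np.float64(0.296)]), (358, 151, [np.float64(0.078), np.float64(-0.005), np.float64(0.294)]), (361, 151, [np.float64(0.079), np.float64(-0.01), np.float64(0.293)])]
```

View pics/q.png

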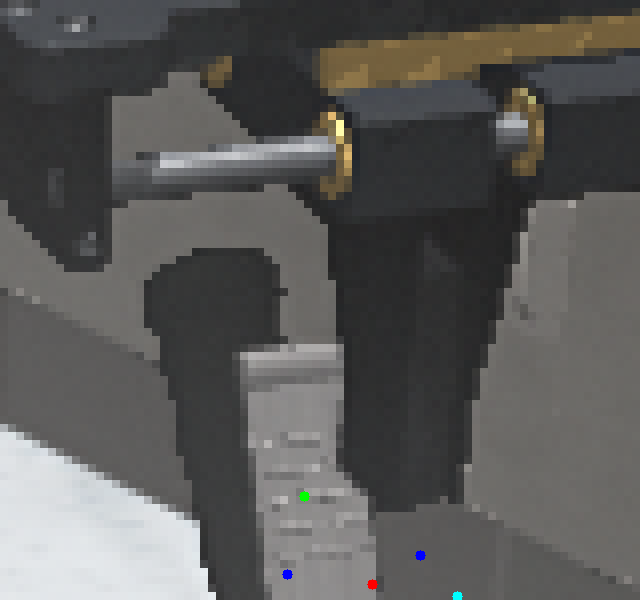

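```bash
python3 - <<'E'
from h import *
from d import *
c=cam('side'); w=pts(c)
m=np.isfinite(w[...,0]); q=w-np.r_[O,0]; x=q[...,:2]@U; y=q[...,:2]@L; z=w[...,2]
s=m&(abs(y)<.06)&(x>.04)&(x<.112)&(z>.24)&(z<.345)
for a in np.arange(.24,.345,.005):
    k=s&(z>=a)&(z<a+.005)
    if k.any(): print(round(a,3),k.sum(),'x',np.percentile(x[k],[2,50,98]).round(3),'y',np.percentile(y[k],[2,98]).round(3))
print(env.hold_point_z)
E
```

```text
0.24 38 x [0.107 0.11  0.112] y [-0.013  0.012]
0.245 14 x [0.109 0.111 0.112] y [-0.012  0.007]
0.285 1 x [0.081 0.081 0.081] y [-0.002 -0.002]
0.29 33 x [0.078 0.08  0.098] y [-0.012  0.006]
0.295 53 x [0.076 0.08  0.097] y [-0.012  0.007]
0.3 45 x [0.077 0.08  0.099] y [-0.013  0.006]
0.305 46 x [0.077 0.079 0.098] y [-0.012  0.006]
0.31 45 x [0.076 0.08  0.098] y [-0.012  0.007]
0.315 49 x [0.077 0.08  0.096] y [-0.012  0.008]
0.32 55 x [0.077 0.079 0.097] y [-0.014  0.009]
0.325 55 x [0.076 0.079 0.097] y [-0.015  0.01 ]
0.33 66 x [0.076 0.079 0.096] y [-0.016  0.011]
0.335 74 x [0.076 0.079 0.096] y [-0.016  0.012]
0.34 76 x [0.077 0.079 0.098] y [-0.018  0.013]
0.0187
```

The visible fingertip end is about 21 mm above the reported TCP and 3 mm to the right of the unit's centre plane. I'll aim with the visible tip, and feel and look for contact.

```bash

python3 -m jog '[{"dp":[0.3,-0.3,1],"twist":0,"fingers":0},{"dp":[1,-0.3,2],"twist":0,"fingers":0},{"dp":[2,-0.3,2],"twist":0,"fingers":0},{"dp":[2.5,-0.3,2],"twist":0,"fingers":0},{"dp":[2.9,-0.3,2],"twist":0,"fingers":0},{"dp":[3.2,-0.3,2],"twist":0,"fingers":0},{"dp":[3.5,-0.3,2],"twist":0,"fingers":0},{"dp":[3.5,-0.3,2],"twist":0,"fingers":0}]'
python3 - <<'E'
from h import *
from d import show
show()
s=cam('side')['pixels'][100:200,310:400]; w=cam('wrist')['pixels'][200:480,200:440]
im=np.zeros((600,800,3),np.uint8); im[:444,:400]=cv2.resize(s,(400,444),interpolation=3); im[:444,410:790]=cv2.resize(w,(380,444))
cv2.imwrite('pics/r.png',im)
E
```

```text
time_s: 4.35
tool_pos: [0.5548, -0.1506, 0.248]
tool_rot: [180.0, 0.0, 82.1]
force: [-0.7, -2.3, -0.2]
grip_width: 0.0008
grasp_force: 1.5
t 4.35 pos [ 0.5548 -0.1506  0.248 ] rpy [1.7998e+02 2.0000e-02 8.2140e+01] F [-0.7 -2.3 -0.2] unit x,y 0.125 0.0025 q [-24.   9.  41.  91.  -6.  82.  10.]
```

View pics/r.png

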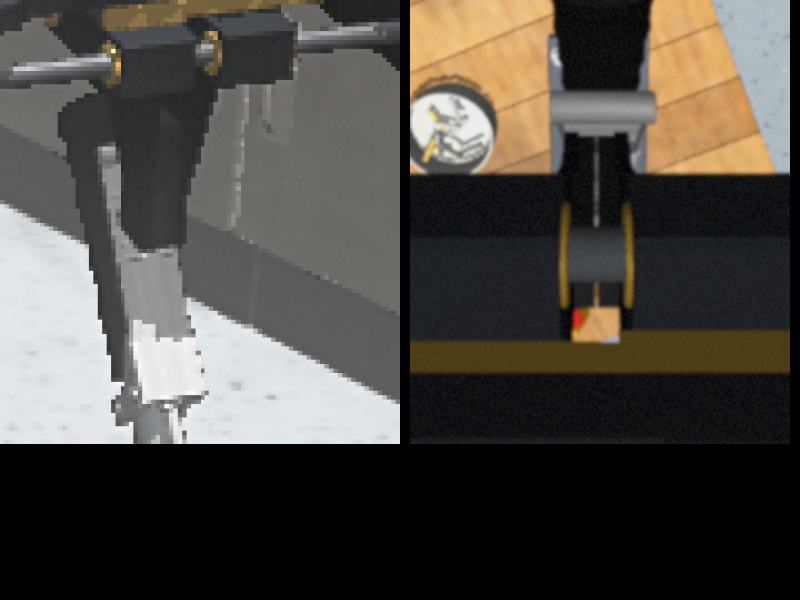

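The wrist crop shows the fingers centred on the paddle, with its rolled end at (603,107). The side crop shows the tip on the ribs at about (150,250), and the force is 2.3 N, so the trigger has started to move. Next I'll work out the press and the arc.

```bash
python3 - <<'E'
import numpy as np
x0,z0=.1255,.2478
for v in [.72,.66,.6,.54,.48,.42,.36,.3,.24,.18,.12,.06,0,-.04]:
    th=v+.14; C=np.array([0,.065])+.2471*np.array([np.cos(th+.0932),np.sin(th+.0932)])
    n=np.array([np.sin(th),-np.cos(th)])
    r=[]
    for e in (0,.004):
        T=C+e*n-[.007,.021]; r+=[round((T[0]-x0)*100,2),round((z0-T[1])*100,2)]
    print(v,r)
E
```

```text
0.72 [np.float64(1.06), np.float64(0.23), np.float64(1.36), np.float64(0.5)]
0.66 [np.float64(2.24), np.float64(1.13), np.float64(2.53), np.float64(1.41)]
0.6 [np.float64(3.37), np.float64(2.09), np.float64(3.64), np.float64(2.39)]
0.54 [np.float64(4.43), np.float64(3.12), np.float64(4.69), np.float64(3.43)]
0.48 [np.float64(5.44), np.float64(4.21), np.float64(5.67), np.float64(4.54)]
0.42 [np.float64(6.37), np.float64(5.36), np.float64(6.59), np.float64(5.7)]
0.36 [np.float64(7.24), np.float64(6.57), np.float64(7.43), np.float64(6.92)]
0.3 [np.float64(8.03), np.float64(7.82), np.float64(8.2), np.float64(8.18)]
0.24 [np.float64(8.74), np.float64(9.12), np.float64(8.89), np.float64(9.49)]
0.18 [np.float64(9.38), np.float64(10.46), np.float64(9.51), np.float64(10.84)]
0.12 [np.float64(9.93), np.float64(11.83), np.float64(10.04), np.float64(12.22)]
0.06 [np.float64(10.41), np.float64(13.24), np.float64(10.48), np.float64(13.63)]
0 [np.float64(10.79), np.float64(14.67), np.float64(10.85), np.float64(15.07)]
-0.04 [np.float64(11.0), np.float64(15.64), np.float64(11.04), np.float64(16.03)]
```

```bash
python3 -m jog '[{"dp":[0.3,0,0.1],"twist":0,"fingers":0},{"dp":[0.6,0,0.2],"twist":0,"fingers":0},{"dp":[0.9,0,0.25],"twist":0,"fingers":0},{"dp":[1.1,0,0.3],"twist":0,"fingers":0},{"dp":[1.2,0,0.3],"twist":0,"fingers":0},{"dp":[1.2,0,0.3],"twist":0,"fingers":0}]'; python3 d.py
```

```text
time_s: 5.2
tool_pos: [0.5559, -0.142, 0.2449]
tool_rot: [180.0, 0.3, 82.0]
force: [-0.4, -8.7, 0.7]
grip_width: 0.0001
grasp_force: 3.6
t 5.2 pos [ 0.5559 -0.142   0.2449] rpy [179.96   0.26  81.98] F [-0.4 -8.7  0.7] unit x,y 0.1336 0.0026 q [-24.   9.  41.  92.  -6.  81.   9.]
```

Force is about 9 N, so the trigger is home. Now I'll start down the arc.

```bash
python3 -m jog '[{"dp":[0.1,0,0.1],"twist":0,"fingers":0},{"dp":[0.65,0,0.6],"twist":0,"fingers":0},{"dp":[1.25,0,1.1],"twist":0,"fingers":0},{"dp":[1.8,0,1.6],"twist":0,"fingers":0},{"dp":[2.35,0,2.1],"twist":0,"fingers":0},{"dp":[2.9,0,2.6],"twist":0,"fingers":0},{"dp":[3.4,0,3.15],"twist":0,"fingers":0},{"dp":[3.4,0,3.15],"twist":0,"fingers":0}]'; python3 - <<'E'
from h import *
from d import show
show()
s=cam('side')['pixels'][110:350,290:410]; w=cam('wrist')['pixels'][100:480,200:440]
im=np.zeros((600,800,3),np.uint8); im[:600,:300]=cv2.resize(s,(300,600),interpolation=3); im[:600,310:689]=cv2.resize(w,(379,600))
cv2.imwrite('pics/s.png',im)
E
```

```text
time_s: 6.2
tool_pos: [0.5609, -0.1064, 0.2134]
tool_rot: [180.0, 0.1, 82.1]
force: [-1.4, -6.8, 0.9]
grip_width: 0.0002
grasp_force: 2.7
t 6.2 pos [ 0.5609 -0.1064  0.2134] rpy [1.7998e+02 1.5000e-01 8.2100e+01] F [-1.4 -6.8  0.9] unit x,y 0.1696 0.0027 q [-27.   9.  39.  95.  -6.  78.   5.]
```

View pics/s.png

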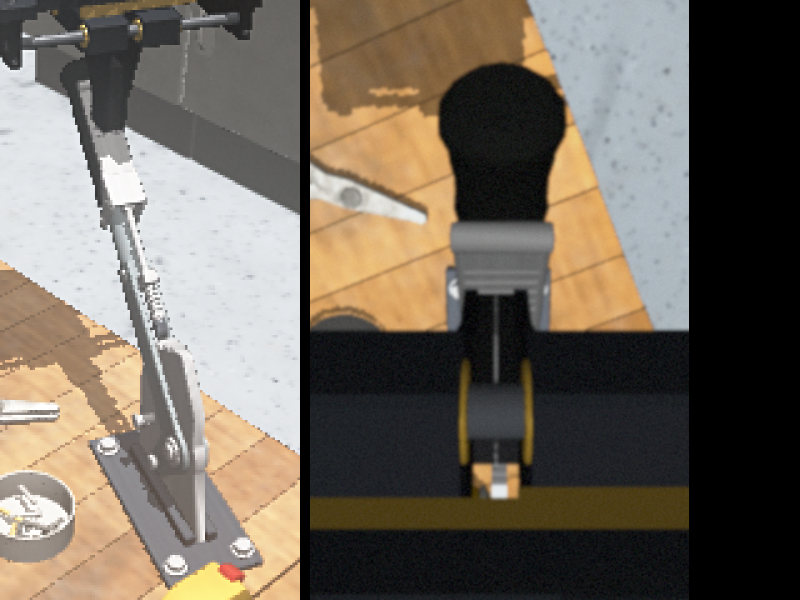

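The lever is coming down with the paddle flat against the grip; in the wrist crop the paddle is at (503,250) and centred. The force is mostly horizontal, so I'll bias the rest of the arc slightly downward.

```bash
python3 -m jog '[{"dp":[0.4,0,0.7],"twist":0,"fingers":0},{"dp":[0.9,0,1.3],"twist":0,"fingers":0},{"dp":[1.35,0,1.9],"twist":0,"fingers":0},{"dp":[1.8,0,2.5],"twist":0,"fingers":0},{"dp":[2.2,0,3.1],"twist":0,"fingers":0},{"dp":[2.6,0,3.7],"twist":0,"fingers":0},{"dp":[3.0,0,4.35],"twist":0,"fingers":0},{"dp":[3.4,0,5.0],"twist":0,"fingers":0}]'; python3 d.py
```

```text
time_s: 7.3
tool_pos: [0.566, -0.0709, 0.1643]
tool_rot: [179.9, -0.0, 82.2]
force: [-2.3, -3.8, 7.0]
grip_width: 0.0007
grasp_force: 3.7
t 7.3 pos [ 0.566  -0.0709  0.1643] rpy [ 1.7995e+02 -3.0000e-02  8.2150e+01] F [-2.3 -3.8  7. ] unit x,y 0.2055 0.0025 q [-29.  11.  37.  99.  -7.  72.   3.]
```

```bash
python3 -m jog '[{"dp":[0.35,0,0.7],"twist":0,"fingers":0},{"dp":[0.65,0,1.4],"twist":0,"fingers":0},{"dp":[0.95,0,2.1],"twist":0,"fingers":0},{"dp":[1.25,0,2.8],"twist":0,"fingers":0},{"dp":[1.5,0,3.5],"twist":0,"fingers":0},{"dp":[1.75,0,4.2],"twist":0,"fingers":0},{"dp":[1.95,0,4.9],"twist":0,"fingers":0},{"dp":[2.15,0,5.6],"twist":0,"fingers":0}]'; python3 d.py
```

```text
time_s: 8.3
tool_pos: [0.5692, -0.0482, 0.1082]
tool_rot: [180.0, -0.1, 82.2]
force: [-1.3, -1.1, 6.4]
grip_width: 0.0007
grasp_force: 3.6
t 8.3 pos [ 0.5692 -0.0482  0.1082] rpy [ 1.7996e+02 -1.4000e-01  8.2200e+01] F [-1.3 -1.1  6.4] unit x,y 0.2284 0.0026 q [-29.  14.  36. 103.  -9.  66.   2.]
```

```bash
python3 -m jog '[{"dp":[0.2,0,0.6],"twist":0,"fingers":0},{"dp":[0.35,0,1.2],"twist":0,"fingers":0},{"dp":[0.45,0,1.8],"twist":0,"fingers":0},{"dp":[0.5,0,2.2],"twist":0,"fingers":0},{"dp":[0.5,0,2.2],"twist":0,"fingers":0},{"dp":[0.5,0,2.2],"twist":0,"fingers":0}]'; python3 - <<'E'
from h import *
from d import show
show()
s=cam('side')['pixels'][130:350,290:410]; w=cam('wrist')['pixels'][100:480,200:440]
im=np.zeros((600,800,3),np.uint8); im[:600,:327]=cv2.resize(s,(327,600),interpolation=3); im[:600,330:709]=cv2.resize(w,(379,600))
cv2.imwrite('pics/u.png',im)
E
```

```text
time_s: 9.05
tool_pos: [0.5704, -0.0435, 0.0942]
tool_rot: [179.9, -0.4, 82.1]
force: [-21.3, -0.6, 54.2]
grip_width: 0.0005
grasp_force: 26.8
t 9.05 pos [ 0.5704 -0.0435  0.0942] rpy [179.94  -0.37  82.15] F [-21.3  -0.6  54.2] unit x,y 0.2331 0.002 q [-29.  15.  36. 103. -10.  65.   2.]
```

View pics/u.png

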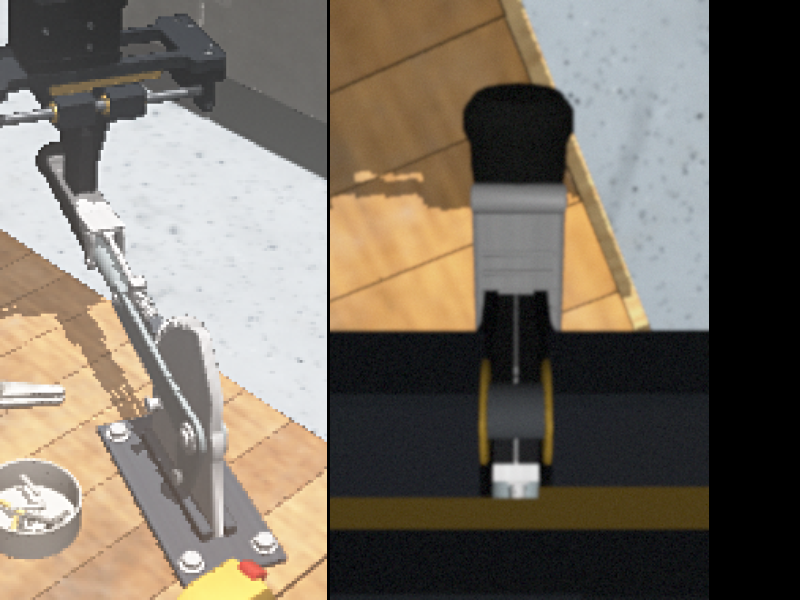

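The force is 54 N and the lever is level on its stop, with the paddle flush against the grip at (518,240). Now I'll lift straight off.

```bash
python3 -m jog '[{"dp":[0,0,-0.8],"twist":0,"fingers":0},{"dp":[0,0,-1.6],"twist":0,"fingers":0},{"dp":[0,0,-2.6],"twist":0,"fingers":0},{"dp":[-0.5,0,-4.5],"twist":0,"fingers":0},{"dp":[-0.5,0,-7],"twist":0,"fingers":0},{"dp":[-0.5,0,-10],"twist":0,"fingers":0},{"dp":[-0.5,0,-13],"twist":0,"fingers":0},{"dp":[-0.5,0,-13],"twist":0,"fingers":0}]'; python3 - <<'E'
from h import *
from d import *
show()
c=cam('side');s=c['pixels'][130:350,290:410]; b=cam('wrist')['pixels'][100:480,200:440]
im=np.zeros((600,800,3),np.uint8); im[:600,:327]=cv2.resize(s,(327,600),interpolation=3); im[:600,330:709]=cv2.resize(b,(379,600))
cv2.imwrite('pics/v.png',im)
w=pts(c); q=w-np.r_[O,0]; x=q[...,:2]@U; y=q[...,:2]@L; z=w[...,2]
for a in np.arange(.1,.32,.02):
    k=(abs(y)<.012)&(abs(x-a)<.004)&(z>.05)&(z<.2)
    if k.any(): print(a.round(2),k.sum(),np.percentile(z[k],[5,50,95]).round(4))
E
```

```text
time_s: 10.15
tool_pos: [0.5702, -0.049, 0.2182]
tool_rot: [179.8, -0.1, 82.2]
force: [0.8, -0.3, 0.1]
grip_width: 0.0004
grasp_force: 0.0
t 10.15 pos [ 0.5702 -0.049   0.2182] rpy [ 1.7976e+02 -1.3000e-01  8.2200e+01] F [ 0.8 -0.3  0.1] unit x,y 0.2277 0.0015 q [-31.   9.  37.  95.  -6.  78.  -1.]
0.1 41 [0.07   0.089  0.1017]
0.12 42 [0.073  0.0922 0.1081]
0.14 31 [0.0857 0.0941 0.106 ]
0.16 38 [0.0877 0.0959 0.1103]
0.18 46 [0.0913 0.1163 0.1183]
0.2 44 [0.095  0.1221 0.1255]
0.22 61 [0.0979 0.1294 0.1333]
0.24 51 [0.1007 0.1375 0.1404]
0.26 25 [0.1032 0.112  0.1471]
0.28 20 [0.1033 0.1148 0.1195]
```

View pics/v.png

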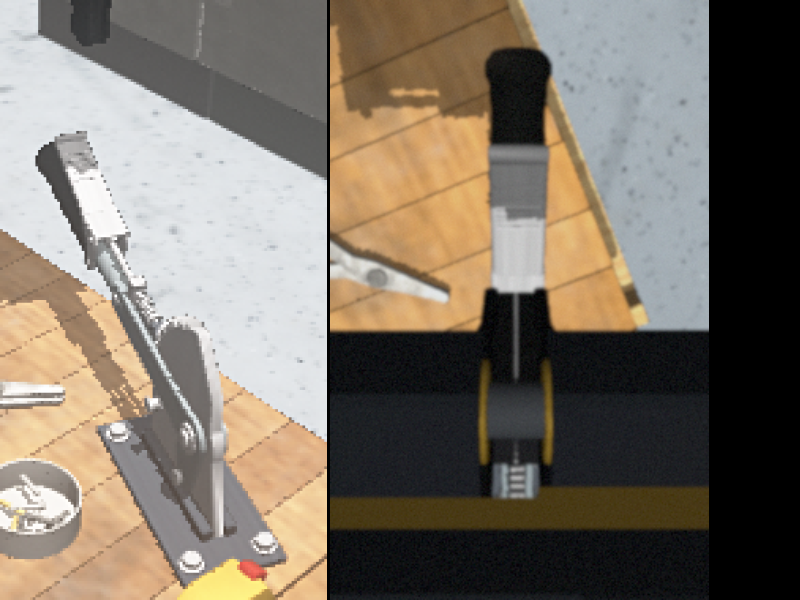

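The paddle has sprung back: its slope of 0.37 rad equals 0.14 + 0.23. The pad height of about 0.135 m matches the lever at 0.

```bash
python3 -c "
from cell import env; print(env.sign_off())"
```

```text
the job is handed in; nothing more can be done
None
```

The handbrake is off: I pressed the trigger home, pushed the lever down to its stop and lifted clear, the camera then showed the lever down and the trigger sprung back, and I handed the job in at about 10 s; no verdict was returned.

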